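# Find the blind bore of a rudder heel bearing and hold it bore-up for greasing

## Robot

A 6-joint arm with a two-finger parallel gripper is mounted at the origin on the work surface. World frame = base frame: x ahead of the robot, y to its left, z up, the work surface at z = 0. Lengths are in m, angles in rad, forces in N, time in s.
With the tool pointing down it reaches from about 0.325 to 0.775 m from the base axis. Payload 5.5 kg.
Tool frame: the origin (TCP) lies midway between the tips of the shut fingers; the grasp point (between the pads) lies 19 mm behind it; z points along the fingers, y is the direction in which the jaws open and shut (so a half turn about z gives the same grasp; the last joint's range is limited). The gripper opens to 88 mm and grips with 3 to 60 N. Pads are 20 mm wide; open, the fingers measure 115 mm over their backs; the gripper's body (75 mm by 178 mm) begins 61 mm behind the grasp point.
Start: joints at [-1.247, 0.091, 1.231, -0, 1.82, -0.057], TCP at [0.223, -0.557, 0.223] pointing down, gripper open.
Joint ranges: [-2.87, 2.87], [-0.86, 2.18], [0.17, 2.46], [-1.51, 4.65], [0.06, 2.69], [-2.65, 2.65]. Speed limits (rad/s): [2.57, 2.57, 3.01, 3.14, 3.14, 3.14].

## Interface

Orientations are given as a 3x3 rotation matrix whose columns are the frame's x, y, z axes.
In Python, from plant import read_state, vision, job gives the robot as it stands.
- The arm moves only by the tool send_rows, never from a script. Its argument "deltas" is a list that holds one entry, the list of rows, each a list of 7 numbers: the shift along the tool's x, y, z scaled (see below), then the turn, a rotation vector about the tool's x, y, z scaled (see below), then the gripper command: -1 is shut, 1 is fully open, values between are in proportion. In form: [[[tx, ty, tz, wx, wy, wz, hand], ...]]. A call has 1 to 12 rows; each row shifts and turns the pose as measured when the row begins, along the tool's axes as they then stand; what a row does not reach is not made up. The controller multiplies each number of a shift by 0.025 m and each number of a turn by 1.5 rad. A row lasts 1/10 s, in which the tool goes at most 50 mm and 8.59 degrees, less where a joint would pass 70% of its speed; a pose out of reach is approached as far as the arm can. A call with a number of a shift or a turn outside -1 to 1 is refused whole. A call with a gripper value outside its range is refused whole. The fingers move at their own pace and stop on an object; "squeeze" is the grip in N (left out, the last holds). Time passes only in rows, so rows that do not move let the fingers close. It gives the time, the measured TCP pose, the force and the opening at its end, in the units of the state.
- read_state(): the state, without advancing time (a new reading comes with each control period).
- vision.get_image(name): name is "side" or "top" or "wrist"; returns a dict with "img" (420x560x3 uint8, red, green, blue), "fov_y" (degrees; the focal length in pixels is half the picture's height over the tangent of half this angle, whatever the lens; pixels are square), "cx", "cy" (the principal point, pixels), "rvec" (rotation vector, rad) and "tvec" (3), from world to camera coordinates, as OpenCV has them. Camera axes: x right, y down, z forward; pixel columns grow to the right and rows downward; lengths in m; the calibration is good to about 2 mm. A picture is of the moment at which its call begins. There is no depth.
- job.finish_job(): hands the job in, once; it reports no verdict.
The state is a dict: "time": time; "joints": joint angles; "qvel": joint speeds; "joint_efforts": joint torques, N m; "tcp_pos": TCP position; "orientation": TCP orientation; "wrist_force": force on the tool from outside, world axes, zero at the start; "wrist_torque": the same for the moment, N m; "grip_width": finger opening in m.
Only numpy, scipy, OpenCV 4.12 (cv2) and the standard library are available. Lean on these libraries where they do the work, as an engineer would, in place of code of your own. Each camera call takes 0.05 s, during which the arm holds its last target.

## Task

Pick up one of the two white heel bearing blocks and find by feel which end has the blind bore: offer its ends to the steel heel pin of the rudder until the block slips well on. Draw it off again, turn it bore up and hold it still and upright, a good hand's breadth clear of the bench, ready to be filled with grease: the program finishes while still holding it. Leave the other block and the tools and tins on the bench as they are.

Things in the scene. Friction and masses are not known exactly. Their poses are not given: they have to be found in the camera images.
- bearing_a_mid (a point): White acetal bearing block A, 76 mm long, 46 x 46 mm section, lying on a long side. Point at its centre (23 mm above the bench); x along its length, z up as it lies. One end has a blind bore on the long axis, 26 mm wide, 52 mm deep; the other end is solid. The bore may be in the +x or the -x end: this reading does not tell which, find it by feel. About 0.2 kg.
- bearing_b_mid (a point): White acetal bearing block B, 76 mm long, 46 x 46 mm section, lying on a long side. Point at its centre (23 mm above the bench); x along its length, z up as it lies. One end has a blind bore on the long axis, 26 mm wide, 52 mm deep; the other end is solid. The bore may be in the +x or the -x end: this reading does not tell which, find it by feel. About 0.2 kg.
- heel_pin (a point): Middle of the end face of the rudder's heel pin, a fixed level steel rod 22 mm thick with a tapered end (13 mm at the tip, full thickness 6 mm in), 75 mm above the bench. x runs along the pin into the rudder, roughly away from the robot; z up. The pin stands 62 mm clear of the rudder, so a block can go on 52 mm, to the bottom of its bore.
- rudder: The fixed rudder, lying flat on two bearers: white and varnished blade 36 mm thick, top 93 mm above the bench (96 mm at the bronze straps), 513 mm long, 260 mm wide, 28 mm of it to the right of the pin's axis and 232 mm to the left as seen from the robot. Origin on the bench below the pin's tip, x along the pin into the rudder.
- bearing_a: Bearing block A itself; origin in the middle of the side it lies on at the start, axes as at its centre point.
- bearing_b: Bearing block B itself; origin in the middle of the side it lies on at the start, axes as at its centre point.
- tape: Bystander: roll of green masking tape lying flat, 100 mm across, 36 mm high; origin at its underside.
- grease_tin: Bystander: closed blue tin of grease, 86 mm across, 75 mm high; origin at its underside.
- sanding_block: Bystander: cork sanding block 115 x 65 x 32 mm; origin at its underside, x along it.
- putty_knife: Bystander: putty knife lying flat, 208 mm long, 60 mm wide, 16 mm high, handle towards its -x; origin at its underside.
- mallet: Bystander: wooden mallet lying on its side; head 75 x 125 x 64 mm, handle 210 mm long towards its -x; origin under the head's inner half.
Mind the look-alikes: they are no part of the job. Leave any pink or yellow look-alike of the bearing_a alone.

How it is judged:
On the way:
1. one of the bearing blocks has been slipped onto the heel pin, the pin at least 20 mm deep in its bore (distance between any of bearing_a_mid, bearing_b_mid and heel_pin below 0.018 m), for 0.1 s.
At the end, for the whole second after the job is handed in: One block is held in the fingers, at rest, bore up (c0 is its solid end, z pointing out of the bore) with its long axis within 15 degrees of vertical, its centre at least 120 mm above the bench, clear of the rudder; the other block lies within 30 mm of its start (((angle between bearing_a_c0's own z axis and vertical below 0.26 rad and height (world z) of bearing_a_mid above 0.12 m and contact force between bearing_a and the fingers above 1 N and contact force between bearing_a and rudder below 0.2 N and linear speed of bearing_a below 0.03 m/s and angular speed of bearing_a below 0.2 rad/s and distance of bearing_b_mid from where it was at the start of the episode below 0.03 m) or (angle between bearing_b_c0's own z axis and vertical below 0.26 rad and height (world z) of bearing_b_mid above 0.12 m and contact force between bearing_b and the fingers above 1 N and contact force between bearing_b and rudder below 0.2 N and linear speed of bearing_b below 0.03 m/s and angular speed of bearing_b below 0.2 rad/s and distance of bearing_a_mid from where it was at the start of the episode below 0.03 m))); the arm keeps its last pose, push and grip.
It fails at once if a tool or tin on the bench has been moved by more than 30 mm (distance of any of tape, grease_tin, sanding_block, putty_knife, mallet from where it was at the start of the episode above 0.03 m).
It also fails if it takes over 54 s, if anything falls off the work surface, if the arm or the gripper's body presses on something with over 40 N, if the wrist force passes 120 N, or if a joint passes its speed limit or range.

## Working session

There is one attempt and no reset: what is moved stays moved. The work goes in short steps, Python scripts to look and compute and a tool call to move; the robot and the scene stay as the last step left them, time stands still between calls to the robot, and variables do not carry over. Pictures are saved under pics/ and viewed, and the job is handed in when it is done.

Besides the shell and the picture viewer there is one more tool, called after "Request:" as name([rows], argument=value, ...), one row to a line, values as JSON. send_rows: Moves the arm, as the interface text tells. Shifts and turns lie within -1 to 1; 1 stands for 0.025 m of shift or 1.5 rad of turn. Its arguments: {"type":"object","properties":{"deltas":{"type":"array","items":{"type":"array","items":{"type":"array","items":{"type":"number"}}}},"squeeze":{"type":"number"}},"required":["deltas"]}

```bash
mkdir -p pics; ls; python3 - <<'E'
from plant import read_state, vision, job
import cv2,pickle
s=read_state()
for k,v in s.items(): print(k,v)
d={}
for n in ["side","top","wrist"]:
    r=vision.get_image(n); d[n]=r
    cv2.imwrite(f"pics/{n}0.png",r["img"][:,:,::-1])
    print(n,r["fov_y"],r["cx"],r["cy"],r["rvec"],r["tvec"])
pickle.dump(d,open("cam0.pkl","wb"))
E
```

```text
pics
time 0.0
joints [-1.24669580e+00  9.18393553e-02  1.23189464e+00  7.34301858e-06
  1.81979323e+00 -5.67087310e-02]
qvel [-0.0011317   0.0004673  -0.00129702 -0.0025936  -0.00164672 -0.00108037]
joint_efforts [-1.45622427e-03 -4.46448934e+01 -4.06451583e+01  6.94954488e-02
  2.92484765e-02 -1.28251372e-04]
tcp_pos [ 0.22290287 -0.55673426  0.22151362]
orientation [[ 9.28363527e-01  3.71672961e-01 -6.09329676e-04]
 [ 3.71673442e-01 -9.28361719e-01  1.83611723e-03]
 [ 1.16756782e-04 -1.93105593e-03 -9.99998129e-01]]
wrist_force [-0.00457259  0.33036786 -0.78323854]
wrist_torque [-0.0304119   0.02625362 -0.00664947]
grip_width 0.08791318931467804
side 51.320400689911125 279.94487484248816 209.94737753064098 [ 0.09592382 -2.75872647  1.41014315] [0.50837167 0.09967713 1.37794429]
top 50.25842269744582 277.4737054511885 208.59819648953294 [ 2.0996012  -2.15989497  0.18928139] [0.01972824 0.517386   1.3374719 ]
wrist 59.05820911826351 274.04909590080337 206.8971240150279 [-2.41427615  1.63305674  0.22127582] [-0.59882738 -0.0335324   0.39005081]
```

View pics/top0.png

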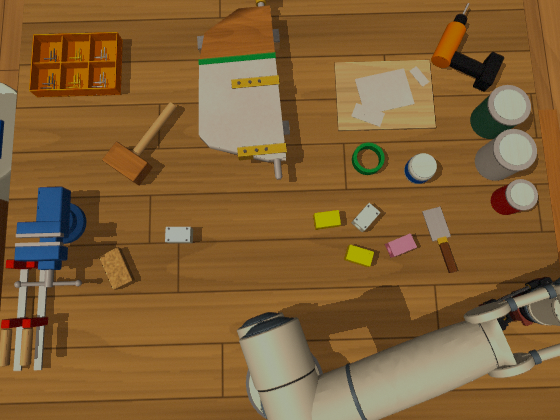

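View pics/side0.png

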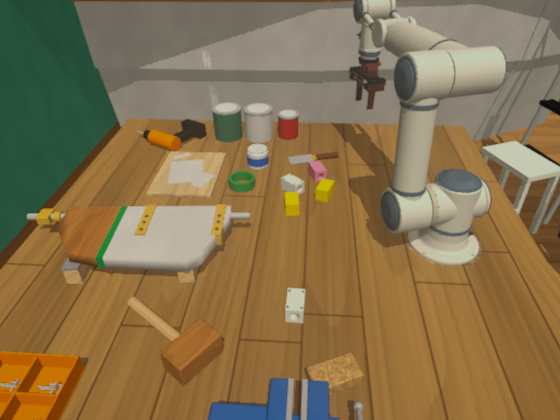

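View pics/wrist0.png

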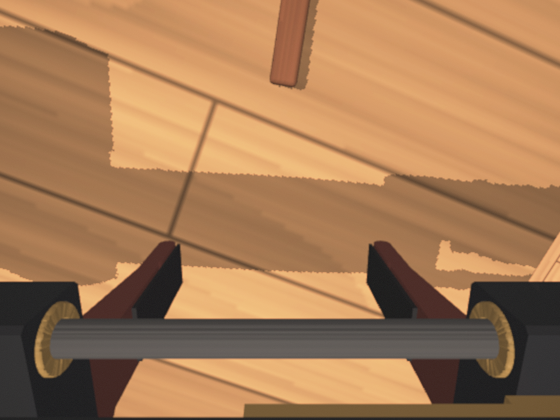

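```bash
cat > h.py <<'E'
import numpy as np,cv2
def K(r):
    f=210/np.tan(np.radians(r["fov_y"])/2); return np.array([[f,0,r["cx"]],[0,f,r["cy"]],[0,0,1.]])
def ray(r,uv):
    R,_=cv2.Rodrigues(np.array(r["rvec"])); t=np.array(r["tvec"])
    d=R.T@(np.linalg.inv(K(r))@[uv[0],uv[1],1]); return -R.T@t,d
def atz(r,uv,z):
    o,d=ray(r,uv); return o+d*(z-o[2])/d[2]
def proj(r,P):
    p,_=cv2.projectPoints(np.array(P,float).reshape(-1,3),np.array(r["rvec"]),np.array(r["tvec"]),K(r),None); return p.reshape(-1,2)
def crop(r,u0,v0,w,h,s,fn):
    c=r["img"][v0:v0+h,u0:u0+w,::-1]; cv2.imwrite(fn,cv2.resize(c,None,fx=s,fy=s,interpolation=cv2.INTER_CUBIC))
E
python3 - <<'E'
import pickle,cv2,numpy as np
from h import *
d=pickle.load(open("cam0.pkl","rb"))
t,s=d["top"],d["side"]
a=cv2.resize(t["img"][205:265,140:220,::-1],None,fx=5,fy=5,interpolation=2)
b=cv2.resize(t["img"][130:190,230:310,::-1],None,fx=5,fy=5,interpolation=2)
c=cv2.resize(s["img"][275:335,255:335,::-1],None,fx=5,fy=5,interpolation=2)
e=cv2.resize(s["img"][185:245,190:270,::-1],None,fx=5,fy=5,interpolation=2)
cv2.imwrite("pics/c0.png",np.vstack([np.hstack([a,b]),np.hstack([c,e])]))
for uv,z in [((178,235),.046),((367,216),.046),((278,177),.075),((276,160),.075)]: print(uv,atz(t,uv,z))
E
```

```text
(178, 235) [0.44436347 0.31138952 0.046     ]
(367, 216) [ 0.48670783 -0.26978973  0.046     ]
(278, 177) [0.61068011 0.00080738 0.075     ]
(276, 160) [0.664731   0.00543843 0.075     ]
```

View pics/c0.png

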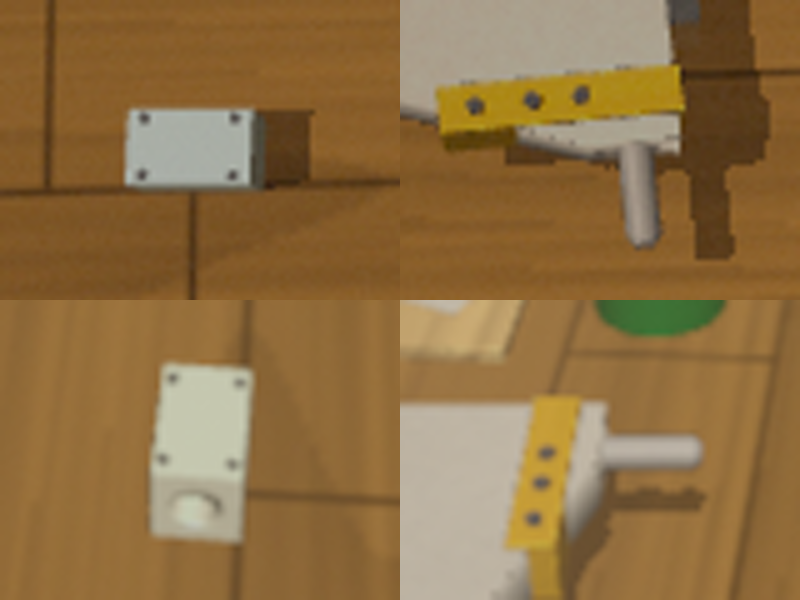

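```bash
python3 - <<'E'
import pickle,cv2,numpy as np
from h import *
d=pickle.load(open("cam0.pkl","rb"))
t,s=d["top"],d["side"]
f=lambda x,y,u0,v0:((x+.5)/5-.5+u0,(y+.5)/5-.5+v0)
print("top-face corners top cam")
T=[atz(t,f(x,y,140,205),.046) for x,y in [(127,108),(257,110),(255,187),(126,187)]]
S=[atz(s,f(x,y-300,255,275),.046) for x,y in [(163,363),(252,368),(243,477),(152,473)]]
for n,q in (("top",T),("side",S)):
    q=np.array(q);print(q.round(4).tolist(),q.mean(0).round(4),[np.linalg.norm(q[i]-q[i-1]).round(4) for i in range(4)])
    e=q[[0,3]].mean(0)-q[[1,2]].mean(0) if n=="top" else q[[2,3]].mean(0)-q[[0,1]].mean(0)
    print("axis ang",np.degrees(np.arctan2(e[1],e[0])))
# pin
P=lambda x,y:atz(t,f(x-400,y,230,130),.075)
print("pin tip top",P(645,246),"edges",P(619,150),P(657,150),P(628,235),P(662,235))
Q=lambda x,y:atz(s,f(x-400,y-300,190,185),.075)
print("pin side tip",Q(704,451),"edges",Q(610,435),Q(610,468),Q(690,434),Q(690,466))
# straps for direction
B=lambda x,y:atz(t,f(x-400,y,230,130),.096)
print("strap",B(440,87),B(680,65),B(683,108), B(440,130))
E
```

```text
top-face corners top cam
[[0.4727, 0.3516, 0.046], [0.4691, 0.2718, 0.046], [0.4218, 0.2728, 0.046], [0.424, 0.3514, 0.046]] [0.4469 0.3119 0.046 ] [np.float64(0.0486), np.float64(0.0798), np.float64(0.0474), np.float64(0.0787)]
axis ang 87.92859694784197
[[0.4697, 0.2733, 0.046], [0.4225, 0.2738, 0.046], [0.4249, 0.349, 0.046], [0.4707, 0.3494, 0.046]] [0.447  0.3114 0.046 ] [np.float64(0.0762), np.float64(0.0472), np.float64(0.0752), np.float64(0.0457)]
axis ang 88.73638106702151
pin tip top [ 0.60496652 -0.00086637  0.075     ] edges [0.66623642 0.01341519 0.075     ] [ 0.6655676 -0.0100043  0.075    ] [0.61218361 0.00934086 0.075     ] [ 0.61159028 -0.01146999  0.075     ]
pin side tip [ 0.60261785 -0.0032416   0.075     ] edges [ 0.66459955 -0.0165644   0.075     ] [0.65887474 0.01810374 0.075     ] [ 0.61386641 -0.02077988  0.075     ] [0.60931614 0.01294411 0.075     ]
strap [0.70299199 0.12145619 0.096     ] [ 0.7127965  -0.02532351  0.096     ] [ 0.68544874 -0.02629254  0.096     ] [0.67577577 0.12179945 0.096     ]
```

Request:
send_rows([
  [[0.96,-0.77,0,0,0,0,1],[0.96,-0.77,0,0,0,0,1],[0.96,-0.77,0,0,0,0,1],[0.96,-0.77,0,0,0,0,1],[0.96,-0.77,0,0,0,0,1],[0.96,-0.77,0,0,0,0,1],[0.96,-0.77,0,0,0,0,1],[0.96,-0.77,0,0,0,0,1],[0.96,-0.77,0,0,0,0,1],[0.96,-0.77,0,0,0,0,1],[0.96,-0.77,0,0,0,0,1],[0.96,-0.77,0,0,0,0,1]],
], squeeze=40)

```text
time: 1.35
tcp_pos: [0.4079, -0.2249, 0.2168]
orientation: [[0.931, 0.365, -0.005], [0.365, -0.931, 0.009], [-0.002, -0.01, -1.0]]
wrist_force: [0.5, 0.5, -0.7]
grip_width: 0.0875
```

Request:
send_rows([
  [[0.46,-0.97,0,0,0,0,1],[0.46,-0.97,0,0,0,0,1],[0.46,-0.97,0,0,0,0,1],[0.46,-0.97,0,0,0,0,1],[0.46,-0.97,0,0,0,0,1],[0.46,-0.97,0,0,0,0,1],[0.46,-0.97,0,0,0,0,1],[0.46,-0.97,0,0,0,0,1],[0.46,-0.97,0,0,0,0,1],[0.46,-0.97,0,0,0,0,1],[0.46,-0.97,0,0,0,0,1],[0.46,-0.97,0,0,0,0,1]],
])

```text
time: 2.55
tcp_pos: [0.4289, 0.1108, 0.2163]
orientation: [[0.931, 0.365, -0.009], [0.366, -0.931, 0.01], [-0.005, -0.013, -1.0]]
wrist_force: [0.1, 0.2, 0.1]
grip_width: 0.088
```

Request:
send_rows([
  [[0.45,-0.97,0,0,0,0,1],[0.45,-0.97,0,0,0,0,1],[0.45,-0.97,0,0,0,0,1],[0.45,-0.97,0,0,0,0,1],[0,0,0,0,0,-0.098,1],[0,0,0,0,0,-0.098,1],[0,0,0,0,0,-0.098,1],[0,0,0,0,0,-0.098,1],[0,0,0,0,0,-0.098,1],[0,0,0,0,0,-0.098,1],[0,0,0,0,0,-0.098,1],[0,0,0,0,0,-0.098,1]],
])

```text
time: 3.75
tcp_pos: [0.4325, 0.226, 0.2126]
orientation: [[-0.007, 1.0, -0.017], [1.0, 0.007, 0.008], [0.008, -0.017, -1.0]]
wrist_force: [-0.5, 0.3, -0.5]
grip_width: 0.0879
```

```bash
cat > st.py <<'E'
from plant import read_state
import numpy as np
s=read_state();R=np.array(s["orientation"])
print(s["time"],"tcp",np.round(s["tcp_pos"],4),"q",np.round(s["joints"],3),"F",np.round(s["wrist_force"],1),"T",np.round(s["wrist_torque"],2),"w",round(s["grip_width"],4))
print(R.round(4).tolist(),"yaw",np.degrees(np.arctan2(R[1,0],R[0,0])).round(2))
E
python3 st.py; python3 - <<'E'
from plant import vision
import cv2,pickle
r=vision.get_image("wrist");pickle.dump(r,open("w1.pkl","wb"));cv2.imwrite("pics/w1.png",r["img"][:,:,::-1])
E
```

```text
3.75 tcp [0.4325 0.226  0.2126] q [ 0.402 -0.202  1.531  0.015  1.825  0.398] F [-0.5  0.3 -0.5] T [-0.03 -0.03 -0.  ] w 0.0879
[[-0.0069, 0.9998, -0.0172], [0.9999, 0.007, 0.008], [0.0081, -0.0172, -0.9998]] yaw 90.39
```

View pics/w1.png

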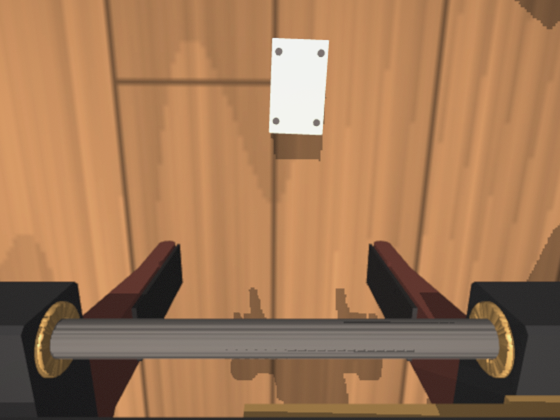

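```bash
python3 - <<'E'
import pickle
from h import *
r=pickle.load(open("w1.pkl","rb"))
q=np.array([atz(r,u,.046) for u in [(272.5,38),(328.5,40),(323,135),(269,133)]])
print(q.round(4).tolist(),q.mean(0),[np.linalg.norm(q[i]-q[i-1]).round(4) for i in range(4)])
e=q[[0,1]].mean(0)-q[[2,3]].mean(0);print(np.degrees(np.arctan2(e[1],e[0])))
E
```

```text
[[0.4258, 0.3527, 0.046], [0.4717, 0.3514, 0.046], [0.4704, 0.2748, 0.046], [0.4233, 0.2762, 0.046]] [0.44779496 0.31378892 0.046     ] [np.float64(0.0766), np.float64(0.0459), np.float64(0.0766), np.float64(0.0471)]
88.52246064846176
```

Request:
send_rows([
  [[0.86,0.15,0,0,0,0,1],[0.86,0.15,0,0,0,0,1],[0.86,0.15,0,0,0,0,1],[0.86,0.15,0,0,0,0,1],[0,0,0,-0.011,-0.005,0.022,1],[0,0,1,0,0,0,1],[0,0,1,0,0,0,1],[0,0,0,0,0,0,1]],
])

```text
time: 4.6
tcp_pos: [0.4467, 0.3155, 0.1602]
orientation: [[0.044, 0.999, -0.001], [0.999, -0.044, -0.001], [-0.001, -0.001, -1.0]]
wrist_force: [0.3, -0.2, 0.2]
grip_width: 0.0879
```

```bash
python3 st.py
```

```text
4.6 tcp [0.4467 0.3155 0.1602] q [ 0.553 -0.054  1.488 -0.     1.71   0.597] F [ 0.3 -0.2  0.2] T [-0.01 -0.05  0.03] w 0.0879
[[0.0441, 0.999, -0.0015], [0.999, -0.0441, -0.001], [-0.0011, -0.0014, -1.0]] yaw 87.47
```

Request:
send_rows([
  [[-0.12,0.04,0.8,0,0,-0.012,1],[0,0,0.9,0,0,0,1],[0,0,0.9,0,0,0,1],[0,0,0.9,0,0,0,1],[0,0,0.9,0,0,0,1],[0,0,0,0,0,0,1]],
])

```text
time: 5.2
tcp_pos: [0.4496, 0.313, 0.0535]
orientation: [[0.038, 0.999, 0.004], [0.999, -0.038, 0.002], [0.002, 0.004, -1.0]]
wrist_force: [-1.4, 0.4, 0.1]
grip_width: 0.0879
```

Request:
send_rows([
  [[0,-0.08,0.65,0,0,-0.008,1],[0,0,0.65,0,0,0,1],[0,0,0.35,0,0,0,1],[0,0,0.15,0,0,0,1],[0,0,0,0,0,0,1]],
])

```text
time: 5.7
tcp_pos: [0.4498, 0.3143, 0.0097]
orientation: [[0.028, 1.0, 0.008], [1.0, -0.028, 0.005], [0.005, 0.008, -1.0]]
wrist_force: [-0.3, 0.4, -0.2]
grip_width: 0.0877
```

```bash
python3 st.py
```

```text
5.7 tcp [0.4498 0.3143 0.0097] q [ 0.548  0.01   1.695 -0.     1.427  0.576] F [-0.3  0.4 -0.2] T [-0.02 -0.09 -0.03] w 0.0877
[[0.0279, 0.9996, 0.0083], [0.9996, -0.0279, 0.005], [0.0052, 0.0082, -1.0]] yaw 88.4
```

Request:
send_rows([
  [[-0.06,-0.06,0.14,0.005,-0.003,0,1],[0,0,0,0,0,0,0],[0,0,0,0,0,0,-1],[0,0,0,0,0,0,-1],[0,0,0,0,0,0,-1],[0,0,0,0,0,0,-1],[0,0,0,0,0,0,-1],[0,0,0,0,0,0,-1]],
], squeeze=40)

```text
time: 6.5
tcp_pos: [0.4494, 0.3136, 0.0083]
orientation: [[0.028, 1.0, 0.003], [1.0, -0.028, 0.002], [0.002, 0.003, -1.0]]
wrist_force: [-0.9, 0.3, -1.0]
grip_width: 0.0459
```

```bash
python3 st.py
```

```text
6.5 tcp [0.4494 0.3136 0.0083] q [0.547 0.015 1.693 0.    1.43  0.575] F [-0.9  0.3 -1. ] T [-0.06 -0.11 -0.04] w 0.0459
[[0.0281, 0.9996, 0.0032], [0.9996, -0.0281, 0.0023], [0.0024, 0.0032, -1.0]] yaw 88.39
```

Request:
send_rows([
  [[0,0,-0.5,0,0,0,-1],[0,0,-1,0,0,0,-1],[0,0,-1,0,0,0,-1],[0,0,-1,0,0,0,-1],[0,0,-1,0,0,0,-1],[-0.8,0.16,-0.5,0,0,0,-1],[-0.95,0.16,0,0,0,0,-1],[-0.95,0.16,0,0,0,0,-1],[-0.95,0.16,0,0,0,0,-1],[-0.95,0.16,0,0,0,0,-1],[-0.95,0.16,0,0,0,0,-1],[-0.95,0.16,0,0,0,0,-1]],
])

```text
time: 7.7
tcp_pos: [0.4706, 0.1462, 0.1443]
orientation: [[0.022, 1.0, 0.002], [1.0, -0.022, 0.001], [0.001, 0.002, -1.0]]
wrist_force: [0.4, 0.2, -1.6]
grip_width: 0.0462
```

Request:
send_rows([
  [[-0.95,0.16,0,0,0,0,-1],[-0.95,0.16,0,0,0,0,-1],[-0.95,0.16,0,0,0,0,-1],[0,0,0,0,0,0.098,-1],[0,0,0,0,0,0.098,-1],[0,0,0,0,0,0.098,-1],[0,0,0,0,0,0.098,-1],[0,0,0,0,0,0.098,-1],[0,0,0,0,0,0.098,-1],[0,0,0,0,0,0.098,-1],[0,0,0,0,0,0.098,-1],[0,0,0,0,0,0.098,-1]],
])

```text
time: 8.9
tcp_pos: [0.4792, 0.0673, 0.1519]
orientation: [[0.981, 0.195, 0.004], [0.195, -0.981, 0.0], [0.004, 0.001, -1.0]]
wrist_force: [-0.1, -0.8, -3.1]
grip_width: 0.0459
```

```bash
python3 st.py
```

```text
8.9 tcp [0.4792 0.0673 0.1519] q [ 0.069 -0.23   1.662 -0.     1.706  1.444] F [-0.1 -0.8 -3.1] T [-0.03  0.04 -0.01] w 0.0459
[[0.9809, 0.1947, 0.0037], [0.1947, -0.9809, 0.0002], [0.0037, 0.0005, -1.0]] yaw 11.23
```

Request:
send_rows([
  [[0,0,0,0,0,0.086,-1],[0.13,1,0.5,0,0,0,-1],[0.13,1,0.5,0,0,0,-1],[0.13,1,0.5,0,0,0,-1],[0,0,0.5,0,0,0,-1],[0,0,0.5,0,0,0,-1],[0,0,0.5,0,0,0,-1],[0,0,0,0,0,0,-1]],
])

```text
time: 9.7
tcp_pos: [0.4935, -0.0072, 0.0782]
orientation: [[0.998, 0.059, 0.007], [0.059, -0.998, 0.002], [0.007, -0.001, -1.0]]
wrist_force: [0.1, 0.6, -2.3]
grip_width: 0.046
```

```bash
python3 st.py; python3 - <<'E'
from plant import vision
import pickle,cv2
from h import *
d={n:vision.get_image(n) for n in ("side","top","wrist")}
pickle.dump(d,open("d2.pkl","wb"))
a=cv2.resize(d["top"]["img"][140:240,210:350,::-1],None,fx=4,fy=4,interpolation=2)
cv2.imwrite("pics/t2.png",a)
a=cv2.resize(d["side"]["img"][160:260,200:340,::-1],None,fx=4,fy=4,interpolation=2)
cv2.imwrite("pics/s2.png",a)
cv2.imwrite("pics/w2.png",d["wrist"]["img"][:,:,::-1])
E
```

```text
9.7 tcp [ 0.4935 -0.0072  0.0782] q [-0.085 -0.185  1.754  0.002  1.566  1.427] F [ 0.1  0.6 -2.3] T [ 0.06  0.01 -0.01] w 0.046
[[0.9983, 0.0586, 0.0067], [0.0586, -0.9983, 0.0017], [0.0068, -0.0013, -1.0]] yaw 3.36
```

View pics/t2.png

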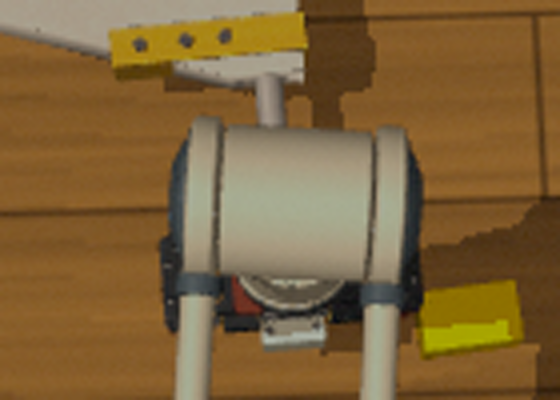

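View pics/s2.png

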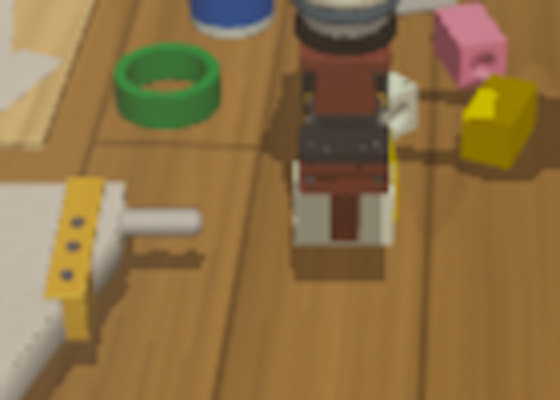

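View pics/w2.png

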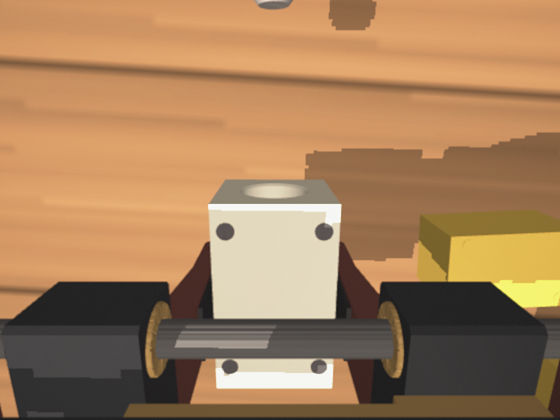

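Request:
send_rows([
  [[0.4,0,0.3,-0.001,-0.0045,-0.005,-1],[0.4,0,0.3,0,0,0,-1],[0.4,0,0.1,0,0,0,-1],[0.2,0,0,0,0,0,-1],[0,0,0,0,0,0,-1]],
])

```text
time: 10.35
tcp_pos: [0.534, -0.0038, 0.0666]
orientation: [[0.998, 0.068, 0.01], [0.068, -0.998, -0.001], [0.01, 0.002, -1.0]]
wrist_force: [-0.6, 0.8, -2.0]
grip_width: 0.0459
```

```bash
python3 st.py; python3 - <<'E'
from plant import vision
import pickle,cv2
from h import *
d={n:vision.get_image(n) for n in ("side","wrist")}
pickle.dump(d,open("d3.pkl","wb"))
a=cv2.resize(d["side"]["img"][180:250,230:310,::-1],None,fx=7,fy=7,interpolation=2)
cv2.imwrite("pics/s3.png",a)
cv2.imwrite("pics/w3.png",cv2.resize(d["wrist"]["img"][:260,170:380,::-1],None,fx=2.3,fy=2.3,interpolation=2))
E
```

```text
10.35 tcp [ 0.534  -0.0038  0.0666] q [-0.071 -0.07   1.669 -0.     1.532  1.432] F [-0.6  0.8 -2. ] T [-0.04  0.04 -0.03] w 0.0459
[[0.9976, 0.0683, 0.0099], [0.0683, -0.9977, -0.001], [0.0098, 0.0017, -1.0]] yaw 3.92
```

View pics/s3.png

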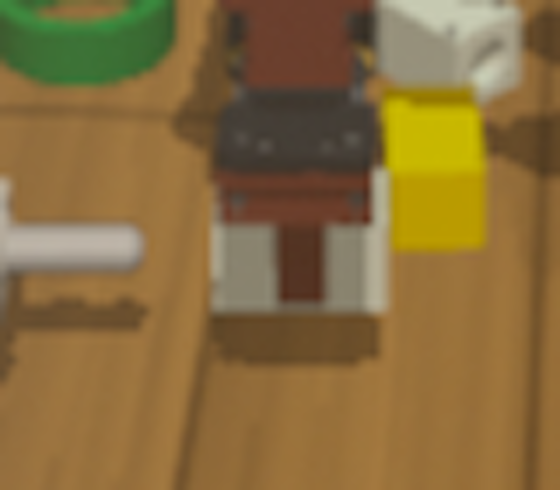

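View pics/w3.png

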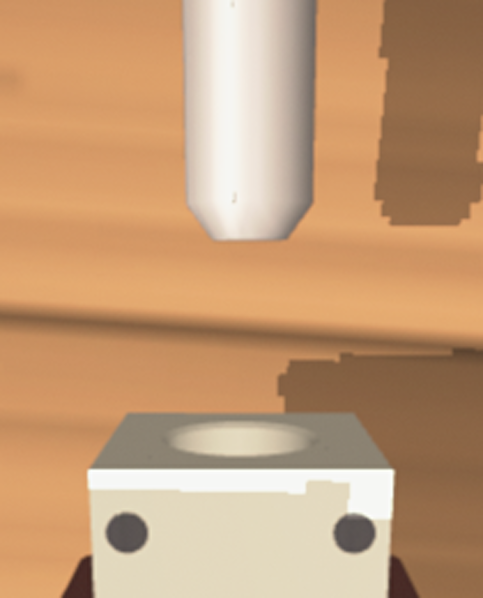

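```bash
python3 - <<'E'
import pickle
from h import *
r=pickle.load(open("d3.pkl","rb"))["wrist"]
f=lambda x,y:((x+.5)/2.3-.5+170,(y+.5)/2.3-.5)
tcp=np.array([.534,-.0038,.0666]);R=np.array([[0.9976,0.0683,0.0099],[0.0683,-0.9977,-0.001],[0.0098,0.0017,-1.0]])
for n,p in [("far",(250,0)),("sh",(250.5,201)),("tip",(252.5,240)),("shL",(188,203)),("shR",(313,200))]:
    P=atz(r,f(*p),.075);print(n,P.round(4),"tool",(R.T@(P-tcp)).round(4))
# block top-face front edge & hole: predicted
c=tcp-.0147*R[:,2]
print("block centre",c)
o,d=ray(r,(274,207));print("cam in tool",(R.T@(o-tcp)).round(4),(R.T@d).round(3))
for n,v in [("hole c",(.038,0,0)),("TL",(.038,-.023,-.023)),("TR",(.038,.023,-.023)),("BL",(.038,-.023,.023)),("BR",(.038,.023,.023))]:
    u=proj(r,c+R@np.array(v))[0];print(n,((u[0]+.5-170)*2.3-.5).round(1),((u[1]+.5)*2.3-.5).round(1))
E
```

```text
far [0.6422 0.0019 0.075 ] tool [ 0.1084  0.0017 -0.0073]
sh [ 6.11e-01 -4.00e-04  7.50e-02] tool [ 0.0771  0.0019 -0.0076]
tip [ 0.6045 -0.0012  0.075 ] tool [ 0.0706  0.0022 -0.0077]
shL [0.6099 0.0104 0.075 ] tool [ 0.0768 -0.0089 -0.0077]
shR [ 0.6119 -0.0111  0.075 ] tool [ 0.0773  0.0126 -0.0076]
block centre [ 0.53385447 -0.0037853   0.0813    ]
cam in tool [ 6.990e-02  1.000e-04 -1.621e-01] [-0.263 -0.001  0.965]
hole c 239.7 431.6
TL 86.8 464.0
TR 392.3 464.1
BL 126.2 407.5
BR 353.3 407.5
```

Request:
send_rows([
  [[0,0.075,0.25,-0.001,-0.0066,-0.003,-1],[0,0,0,0,0,0,-1],[0,0,0,0,0,0,-1]],
])

```text
time: 10.75
tcp_pos: [0.5333, -0.0061, 0.0602]
orientation: [[0.997, 0.073, -0.001], [0.073, -0.997, -0.004], [-0.001, 0.004, -1.0]]
wrist_force: [0.2, -0.5, -2.4]
grip_width: 0.0457
```

```bash
python3 st.py
```

```text
10.75 tcp [ 0.5333 -0.0061  0.0602] q [-0.073 -0.058  1.67  -0.004  1.53   1.425] F [ 0.2 -0.5 -2.4] T [ 0.05 -0.02  0.01] w 0.0457
[[0.9973, 0.0728, -0.0007], [0.0728, -0.9973, -0.0036], [-0.001, 0.0035, -1.0]] yaw 4.17
```

Request:
send_rows([
  [[0.4,0,0,0,0,0,-1],[0.4,0,0,0,0,0,-1],[0.3,0,0,0,0,0,-1],[0.2,0,0,0,0,0,-1],[0.2,0,0,0,0,0,-1],[0.2,0,0,0,0,0,-1]],
])

```text
time: 11.35
tcp_pos: [0.5795, -0.0027, 0.0603]
orientation: [[0.997, 0.073, 0.0], [0.073, -0.997, -0.004], [-0.0, 0.004, -1.0]]
wrist_force: [-0.8, -0.7, -1.2]
grip_width: 0.0463
```

```bash
python3 st.py
```

```text
11.35 tcp [ 0.5795 -0.0027  0.0603] q [-0.061  0.065  1.546 -0.004  1.53   1.437] F [-0.8 -0.7 -1.2] T [0.08 0.02 0.03] w 0.0463
[[0.9974, 0.0725, 0.0001], [0.0725, -0.9974, -0.0035], [-0.0002, 0.0035, -1.0]] yaw 4.16
```

No contact force after about 12 mm past the pin's tip, so this end looks like the bore. I'm going deeper.

Request:
send_rows([
  [[0.2,0,0,0,0,0,-1],[0.2,0,0,0,0,0,-1],[0.2,0,0,0,0,0,-1],[0.2,0,0,0,0,0,-1],[0.2,0,0,0,0,0,-1]],
])

```text
time: 11.85
tcp_pos: [0.6065, -0.0008, 0.0601]
orientation: [[0.997, 0.073, -0.0], [0.073, -0.997, -0.004], [-0.001, 0.003, -1.0]]
wrist_force: [-0.8, 0.7, -2.6]
grip_width: 0.0458
```

```bash
python3 st.py; python3 - <<'E'
from plant import vision
import pickle,cv2
from h import *
d={n:vision.get_image(n) for n in ("side","wrist")}
a=cv2.resize(d["side"]["img"][180:250,200:280,::-1],None,fx=5,fy=5,interpolation=2)
b=cv2.resize(d["wrist"]["img"][:,:,::-1],(400,300))
cv2.imwrite("pics/sw4.png",np.hstack([a[:300],b]))
E
```

```text
11.85 tcp [ 0.6065 -0.0008  0.0601] q [-0.055  0.137  1.469 -0.004  1.535  1.443] F [-0.8  0.7 -2.6] T [ 0.06  0.07 -0.01] w 0.0458
[[0.9974, 0.0726, -0.0003], [0.0726, -0.9974, -0.0035], [-0.0006, 0.0035, -1.0]] yaw 4.16
```

View pics/sw4.png

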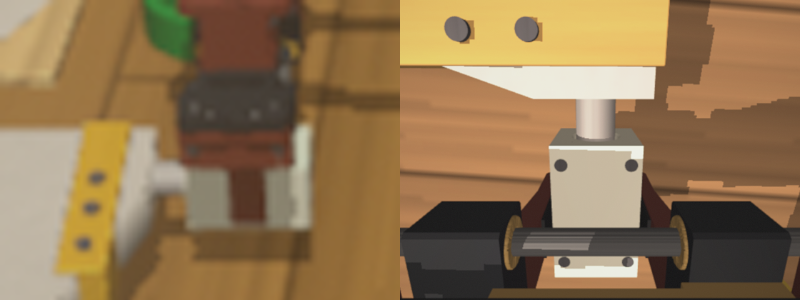

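The side and wrist pictures show the block well onto the pin (about 39 mm, centre within a few mm of the tip), with little force and no slip in the grip. I'm drawing it off now.

Request:
send_rows([
  [[0,0,0,0,0,0,-1],[-0.25,0,0,0,0,0,-1],[-0.35,0,0,0,0,0,-1],[-0.35,0,0,0,0,0,-1],[-0.35,0,0,0,0,0,-1],[-0.35,0,0,0,0,0,-1],[-0.35,0,0,0,0,0,-1],[-0.5,0,0,0,0,0,-1],[-0.8,0,0,0,0,0,-1],[-0.8,0,0,0,0,0,-1],[-0.8,0,0,0,0,0,-1],[0,0,0,0,0,0,-1]],
])

```text
time: 13.15
tcp_pos: [0.474, -0.0103, 0.0603]
orientation: [[0.997, 0.073, 0.0], [0.073, -0.997, -0.004], [-0.0, 0.004, -1.0]]
wrist_force: [1.2, 0.6, -2.2]
grip_width: 0.0458
```

```bash
python3 st.py
```

```text
13.15 tcp [ 0.474  -0.0103  0.0603] q [-0.091 -0.225  1.821 -0.004  1.545  1.408] F [ 1.2  0.6 -2.2] T [-0.01 -0.02  0.02] w 0.0458
[[0.9974, 0.0725, 0.0002], [0.0725, -0.9974, -0.0038], [-0.0001, 0.0038, -1.0]] yaw 4.16
```

```bash
python3 - <<'E'
import numpy as np
from scipy.optimize import least_squares
D=[(.0918,1.2319,1.8198,.223,-.5567,.2215),(-.202,1.531,1.825,.4325,.226,.2126),(-.054,1.488,1.71,.4467,.3155,.1602),(.01,1.695,1.427,.4498,.3143,.0097),(-.23,1.662,1.706,.4792,.0673,.1519),(.137,1.469,1.535,.6065,-.0008,.0601),(-.225,1.821,1.545,.474,-.0103,.0603)]
q=np.array([d[:3] for d in D]);r=np.hypot([d[3] for d in D],[d[4] for d in D]);z=np.array([d[5] for d in D])
def fk(p,q):
    h,L1,L2,T,a,o=p; s=q[:,0]+q[:,1]; e=s+q[:,2]
    return a+L1*np.sin(q[:,0])+L2*np.sin(s+o)+T*np.sin(e), h+L1*np.cos(q[:,0])+L2*np.cos(s+o)+T*np.cos(e)
def res(p,):
    R,Z=fk(p,q); return np.r_[R-r,Z-z, 1e-3*(p[3]-.28),1e-3*(p[0]-.3)]
s=least_squares(res,[.3,.4,.4,.28,0,0]);print(s.x.round(4),np.abs(s.fun).max());p=s.x
for X in (.5,.55,.6,.65):
  for Z in (.3,.35,.4,.45,.5):
    g=least_squares(lambda v:np.array([fk(p,np.array([[v[0],v[1],np.pi/2-v[0]-v[1]]]))[i][0] for i in(0,1)])-[X,Z],[-.2,1.8])
    v=g.x;print(X,Z,v.round(2),(np.pi/2-v.sum()).round(2),g.cost<1e-6)
E
```

```text
[0.1393 0.3716 0.567  0.3304 0.0009 0.1717] 0.0003309360996918004
0.5 0.3 [-1.6   2.69] 0.48 True
0.5 0.35 [-1.48  2.56] 0.49 True
0.5 0.4 [-1.38  2.44] 0.52 True
0.5 0.45 [-1.3   2.32] 0.55 True
0.5 0.5 [-1.22  2.19] 0.59 True
0.55 0.3 [-1.21  2.56] 0.22 True
0.55 0.35 [-1.18  2.46] 0.3 True
0.55 0.4 [-1.14  2.35] 0.36 True
0.55 0.45 [-1.1   2.24] 0.42 True
0.55 0.5 [-1.04  2.13] 0.48 True
0.6 0.3 [-0.92  2.43] 0.06 True
0.6 0.35 [-0.93  2.35] 0.15 True
0.6 0.4 [-0.93  2.26] 0.24 True
0.6 0.45 [-0.91  2.16] 0.32 True
0.6 0.5 [-0.87  2.06] 0.39 True
0.65 0.3 [-0.68  2.31] -0.06 True
0.65 0.35 [-0.72  2.24] 0.05 True
0.65 0.4 [-0.73  2.16] 0.14 True
0.65 0.45 [-0.73  2.07] 0.23 True
0.65 0.5 [-0.71  1.97] 0.31 True
```

Request:
send_rows([
  [[0,0,-0.5,0,0,0,-1],[0,0,-0.95,0,0,0,-1],[0,0,-0.95,0,0,0,-1],[0,0,-0.95,0,0,0,-1],[0,0,-0.95,0,0,0,-1],[0,0,-0.95,0,0,0,-1],[0,0,-0.95,0,0,0,-1],[0,0,-0.95,0,0,0,-1],[0,0,-0.95,0,0,0,-1],[0,0,-0.95,0,0,0,-1],[0,0,-0.95,0,0,0,-1],[0,0,-0.95,0,0,0,-1]],
])

```text
time: 14.35
tcp_pos: [0.4783, -0.0086, 0.3541]
orientation: [[0.997, 0.073, 0.011], [0.073, -0.997, -0.004], [0.01, 0.004, -1.0]]
wrist_force: [1.0, 0.4, -1.9]
grip_width: 0.046
```

Request:
send_rows([
  [[0.6,0,-0.9,0,0.05,0,-1],[0.8,0,-0.5,0,0.07,0,-1],[0.8,0,0,0,0.09,0,-1],[0.75,0,0.3,0,0.09,0,-1],[0.7,0,0.4,0,0.09,0,-1],[0.6,0,0.5,0,0.09,0,-1]],
])

```text
time: 14.95
tcp_pos: [0.5986, 0.0007, 0.4127]
orientation: [[0.712, 0.074, 0.698], [0.059, -0.997, 0.046], [0.699, 0.008, -0.715]]
wrist_force: [0.1, 0.4, -3.2]
grip_width: 0.0457
```

```bash
python3 st.py
```

```text
14.95 tcp [0.5986 0.0007 0.4127] q [-0.139 -0.515  1.589  0.148  1.307  1.373] F [ 0.1  0.4 -3.2] T [-0.02  0.61  0.01] w 0.0457
[[0.7125, 0.0739, 0.6978], [0.0585, -0.9972, 0.0459], [0.6993, 0.0081, -0.7148]] yaw 4.7
```

Request:
send_rows([
  [[0.64,0,0.14,0,0.089,0,-1],[0.62,0,0.22,0,0.089,0,-1],[0.6,0,0.28,0,0.089,0,-1],[0.55,0,0.35,0,0.089,0,-1],[0.5,0,0.42,0,0.08,0,-1],[0.4,0,0.4,0,0.05,0,-1],[0,0,0,0,0,0,-1]],
])

```text
time: 15.65
tcp_pos: [0.6779, 0.0071, 0.476]
orientation: [[0.035, 0.072, 0.997], [0.012, -0.997, 0.072], [0.999, 0.009, -0.036]]
wrist_force: [-0.7, 0.2, -2.8]
grip_width: 0.046
```

```bash
python3 st.py
```

```text
15.65 tcp [0.6779 0.0071 0.476 ] q [-0.158 -0.688  2.01   0.693  0.365  0.894] F [-0.7  0.2 -2.8] T [-0.05  0.8  -0.04] w 0.046
[[0.0354, 0.0725, 0.9967], [0.0118, -0.9973, 0.0721], [0.9993, 0.0092, -0.0362]] yaw 18.4
```

Request:
send_rows([
  [[0,0,0,0,0,0,-1],[0,0,0,0,0,0,-1],[0,0,0,0,0,0,-1],[0,0,0,0,0,0,-1],[0,0,0,0,0,0,-1],[0,0,0,0,0,0,-1]],
])

```text
time: 16.25
tcp_pos: [0.6771, 0.0082, 0.4817]
orientation: [[0.036, 0.076, 0.996], [0.014, -0.997, 0.075], [0.999, 0.012, -0.037]]
wrist_force: [-0.4, 0.5, -2.3]
grip_width: 0.0459
```

```bash
python3 st.py; python3 - <<'E'
from plant import vision,read_state
import cv2
from h import *
d={n:vision.get_image(n) for n in ("side","top","wrist")}
im=[cv2.resize(d["side"]["img"][...,::-1],(400,300)),cv2.resize(d["top"]["img"][...,::-1],(400,300)),cv2.resize(d["wrist"]["img"][...,::-1],(400,300)),cv2.resize(d["side"]["img"][30:180,130:330,::-1],(400,300))]
cv2.imwrite("pics/fin.png",np.vstack([np.hstack(im[:2]),np.hstack(im[2:])]))
print(np.round(read_state()["qvel"],4))
E
```

```text
16.25 tcp [0.6771 0.0082 0.4817] q [-0.158 -0.689  2.     0.681  0.376  0.905] F [-0.4  0.5 -2.3] T [-0.03  0.76 -0.02] w 0.0459
[[0.0359, 0.0756, 0.9965], [0.0144, -0.9971, 0.0752], [0.9993, 0.0116, -0.0369]] yaw 21.8
[-0.0006  0.0024  0.0032  0.0017  0.0003  0.0005]
```

View pics/fin.png

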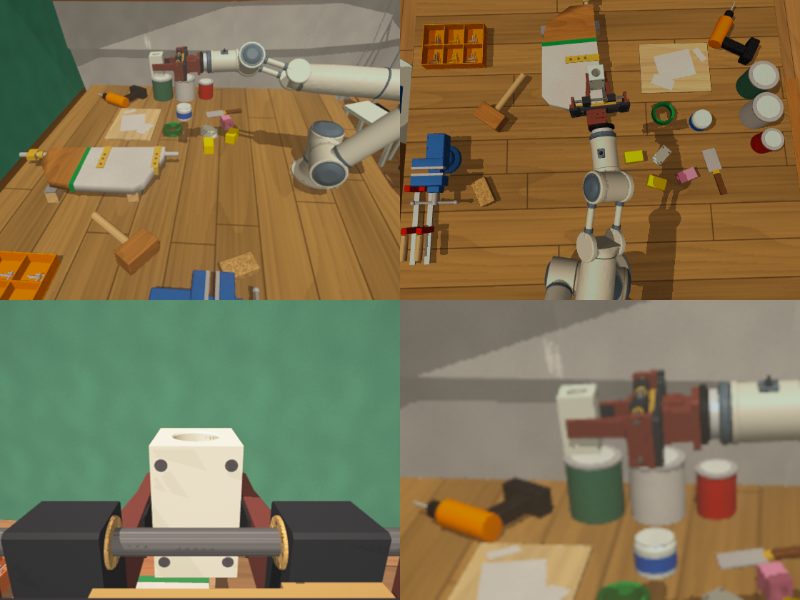

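```bash
python3 - <<'E'
from plant import job
print(job.finish_job())
E
```

```text
the job is handed in; nothing more can be done
None
```

The job is handed in, with the left-hand white block (top picture, pixel 178, 234) held bore up and at rest. The program gave no verdict.

- **Finding the bore:** I offered one end only, the one that faced left at the start. It went about 39 mm onto the heel pin with forces under 3 N, so that end is the bore and the other end did not need trying. The block's centre came within about 3 mm of the pin's tip, by measured tool pose and camera.
- **Final hold:** After drawing the block off, I turned it bore up. The grip axis along the block's length is within about 3° of vertical. The tool point is 0.48 m above the bench, and the finger opening was steady at 46 mm with the grip set to 40 N. Joint speeds were under 0.004 rad/s.
- **Rest of the bench:** The last pictures show the other block, the tools and the tins apparently unmoved. I judged that by eye and did not measure it.
- **Small disagreements:** The tool rose about 6 mm over the last 0.6 s of waiting, settling after the turn, and was nearly still at hand-in. The block is held above the rudder, about 0.35 m clear of it.

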